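# Quarter-turn ball inspection over the light

### The arm

A 6-joint arm with a two-finger parallel gripper is mounted at the origin on a cart in front of the work surface, level with it; the furniture and walls round the work are solid. World frame = base frame: x ahead of the robot, y to its left, z up, the work surface at z = 0. Lengths are in m, angles in rad, forces in N, time in s.
With the tool pointing down it reaches from about 0.35 to 0.8 m from the base axis. Payload 7.3 kg.
Tool frame: the origin (TCP) lies on the centre line of the jaws, within the pads' length; the fingertips stand 22 mm ahead of it and the grasp point (between the pads) lies 3 mm ahead of it; z points along the fingers, y is the line along which they close (so a half turn about z gives the same grasp; the last joint's range is limited). The gripper opens to 85 mm and grips with 20 to 120 N. Pads are 22 mm wide; open, the fingers measure 114 mm over their backs; the gripper's body (76 mm by 85 mm) begins 54 mm behind the grasp point. The pads swing forward as they close: fully open they stand 13 mm farther back than shut.
Start: joints at [1.066, 0.342, 1.524, -0, 1.275, -0.146], TCP at [0.184, 0.492, 0.253] pointing down, gripper open.
Joint ranges: [-2.53, 2.53], [-0.77, 2.02], [0.04, 2.7], [-1, 4.14], [0.28, 2.66], [-3.11, 3.11]. Speed limits (rad/s): [2.57, 2.57, 3.14, 3.14, 3.14, 3.14].

### API

Orientations are given as a unit quaternion [w, x, y, z].
In Python, from station import arm, viewer gives the robot as it stands.
- The arm moves only by the shell command python3 -m crank 'ROWS' [OPENING]. ROWS is text: rows parted by semicolons, each of 6 numbers parted by spaces: the shift along the tool's x, y, z in m, then the turn, a rotation vector about the tool's x, y, z in rad. A call has exactly 10 rows; each row is the pose to reach, as a shift and turn from the pose commanded when the call began, along the tool's axes at that moment; what a row does not reach only later rows make up. A row lasts 1/12 s, in which the tool goes at most 41.7 mm and 7.16 degrees, less where a joint would pass 70% of its speed; a pose out of reach is approached as far as the arm can. A call with a gripper value outside its range is refused whole. OPENING is the opening, from 0 (shut) to 1 (fully open), set as the call begins (- or left out, the last holds). The fingers move at their own pace and stop on an object; the grip force is fixed at half the most. Time passes only in rows, so rows that repeat a pose let the fingers close, or fill a call up. It gives the time, the measured TCP pose, the force, the opening and the grip force at its end, in the units of the state.
- arm.sense(): the state, without advancing time (a new reading comes with each control period).
- viewer.camera(name): name is "side" or "top" or "wrist"; returns the picture (480x640x3 uint8, red, green, blue); there is no depth.
- viewer.camera_params(name): a dict with "fovy" (degrees; the focal length in pixels is half the picture's height over the tangent of half this angle, whatever the lens; pixels are square), "cx", "cy" (the principal point, pixels), "R" (3x3) and "t" (3): a world point X has camera coordinates R X + t. Camera axes: x right, y down, z forward; pixel columns grow to the right and rows downward; lengths in m; the calibration is good to about 2 mm. A picture is of the moment at which its call begins: read the wrist's pose just before it. camera_params takes no time and is no camera call; for the wrist camera it gives the pose at the moment of the call.
- arm.job_done(): hands the job in; it is judged then, once.
Trained networks look in the newest picture that a camera, given by its name, has taken for a name from the list of things; names that differ only in an ending like _2 or _b are one class to them, and where a whole thing is asked for, a point or a joint stands for the part that bears it (a point fixed in the world has none). Each returns a list of dicts, best first, with "confidence" (0 to 1); they miss things now and then, are a little off and sometimes report something else, mostly with a low value. They report only what shows in the picture. A call takes as long as a camera call.
- viewer.regions_of(camera, label): "mask" (480x640 bool, what is visible of it) and "bbox" ([centre column, centre row, width, height] in pixels, round what is visible of it).
- viewer.pinpoint(camera, label): "location" ([column, row] in pixels: a listed point, or the origin of a listed thing).
The state is a dict: "clock": time; "joints": joint angles; "dq": joint speeds; "tau": joint torques, N m; "position": TCP position; "orientation": TCP orientation; "contact_force": force on the tool from outside, world axes, zero at the start; "ft_torque": the same for the moment, N m; "gripper_width": finger opening in m; "grip_force": force on a finger pad.
Only numpy, scipy, OpenCV 4.12 (cv2) and the standard library are available. Lean on these libraries where they do the work, as an engineer would, in place of code of your own. Each camera call takes 0.05 s, during which the arm holds its last target. There are 200 camera calls.

### The job

Slide the clear sash of the small dust cabinet all the way up by its orange tab and leave it up, then take the blue dish by its black grip, draw it straight out level and carry it over the round inspection light, holding it there for about a second, clear of the light, with the grip pointing the same way as in the cabinet. Then, still over the light, turn the dish about its own middle a quarter turn (either way) and finish while holding it there, level and still. Keep the loose steel ball in the middle of the dish all the time, and do not disturb the cutters, the sanding block or the wooden test piece.

Things in the scene. Friction and masses are not known exactly. Their poses are not given: they have to be found in the camera images.
- cabinet: Fixed grey dust cabinet with clear roof, 134 (x) x 136 (y) mm, roof top at 90 mm; origin: centre of its underside; x axis points from its open front to its back, z up. Its floor is 15 mm thick. Front is closed by the sash at x = -60 mm, between two aluminium posts at y = +-65 mm that rise to 165 mm.
- sash (a joint): Height of the sash (m): 0 shut, 0.075 fully up. Slides straight up between the posts, stays where it is left (friction about 4 N, weight 1.5 N). Up at 0.06 or more lets the dish and ball pass below it.
- sash_tab (a point): Grip point in the orange tab on top of the sash. Tab is 12 mm thick along the cabinet's x, 50 mm wide along its y, and stands from 91 to 145 mm above the table with the sash shut; this point is 122 mm up, then rises with the sash. Pinch from above, fingers either side along the cabinet's x.
- dish: Loose blue dished plate, 96 mm across, rim 26 mm high, 0.13 to 0.21 kg; origin: centre of its underside. Inside: flat middle of 10 mm radius, then a 14 degree cone. A neck runs to its -x through a 44 mm notch in the sash to the black grip. It stands on the cabinet's floor, axes nearly along the cabinet's; 110 mm along the cabinet's -x brings it clear of the sash.
- dish_grip (a point): Middle of the dish's black grip: 135 mm along -x and 23 mm above the dish's origin (38 mm above the table at the start). Grip is 60 mm long (x), 16 mm wide (y), 26 mm tall. Pinch from above, fingers either side along the dish's y; a firm grip (80 N) keeps the dish from drooping.
- ball_center (a point): Centre of the loose steel ball, 25 mm across, about 60 g, that rests in the dish; 18.5 mm above the dish's underside when it lies in the middle.
- light: Fixed round inspection light, 100 mm across, 12 mm high, black with a white top; origin: centre of its underside on the table.
- cutter_0: Dark trimming cutter standing on the table, 22 mm across, 60 mm tall; origin at its foot. Leave alone.
- cutter_1: Dark trimming cutter standing on the table, 22 mm across, 50 mm tall; origin at its foot. Leave alone.
- sanding_block: Sanding block 63 x 122 x 37 mm lying on the table; origin under its centre. Leave alone.
- test_piece_2: Wood-faced test piece 120 x 67 x 19 mm lying on the table; origin under its centre. Leave alone.

How it is judged:
On the way, in this order (a step that is already met when the one before it is completed fails the run):
1. the sash is up, at least 60 mm, before the dish has been drawn out (value of joint sash above 0.06 m and x of dish in the frame of cabinet above -0.03 m), for 0.2 s.
2. the dish is out of the cabinet, more than 105 mm towards its front (x of dish in the frame of cabinet below -0.105 m), for 0.1 s.
3. the dish is held over the light (centres within 30 mm, underside more than 22 mm above the table), grip pointing as it did in the cabinet within 14 degrees (horizontal distance between dish and light below 0.03 m and height (world z) of dish above 0.022 m and angle between the x axis of dish and the x axis of cabinet, either way round below 0.25 rad and contact force between the fingers and dish above 2 N), for 0.4 s.
4. the dish has been turned a quarter turn without leaving the light (horizontal distance between dish and light below 0.04 m and angle between the x axis of dish and the y axis of cabinet, either way round below 0.17 rad), for 0.2 s.
At the end, for the whole second after the job is handed in: Fingers alone hold the dish over the light (centres within 35 mm, underside 22 to 300 mm above the table), a quarter turn from its direction in the cabinet within 9 degrees, level within 6 degrees, still, ball within 15 mm of its middle; sash still up 55 mm or more (value of joint sash above 0.055 m and horizontal distance between dish and light below 0.035 m and height (world z) of dish between 0.022 and 0.3 m and angle between the x axis of dish and the y axis of cabinet, either way round below 0.17 rad and angle between dish's own z axis and vertical below 0.12 rad and horizontal distance between ball_center and dish below 0.015 m and z of ball_center in the frame of dish between 0.01 and 0.03 m and contact force between the fingers and dish above 2 N and contact force between dish and light below 0.1 N and linear speed of dish below 0.03 m/s); the arm keeps its last pose, push and grip.
It fails at once if the ball rolls more than 24 mm from the middle of the dish or leaves it (distance between ball_center and dish above 0.0345 m).
It fails at once if the dish is tipped more than 15 degrees (angle between dish's own z axis and vertical above 0.26 rad).
It fails at once if the dish is turned by more than 34 degrees while its centre is more than 60 mm from that of the light (angle between the x axis of dish and the x axis of cabinet, either way round above 0.6 rad and horizontal distance between dish and light above 0.06 m).
It fails at once if a cutter, the sanding block or the test piece is disturbed (more than 25 mm or toppled) (distance of any of cutter_0, cutter_1, sanding_block, test_piece_2 from where it was at the start of the episode above 0.025 m or angle between any of cutter_0, cutter_1's own z axis and vertical above 0.5 rad).
It also fails if it takes over 72 s, if anything falls off the work surface, if the arm or the gripper's body presses on something with over 40 N, if the wrist force passes 120 N, or if a joint passes its speed limit or range.

## Working session

There is one attempt and no reset: what is moved stays moved. The work goes in short steps, Python scripts to look and compute and a shell command to move; the robot and the scene stay as the last step left them, time stands still between calls to the robot, and variables do not carry over. Pictures are saved under pics/ and viewed, at most 10 in all, crops included, and the job is handed in when it is done.

```bash
ls; mkdir -p pics
cat > h.py <<'E'
import numpy as np, cv2
from station import arm, viewer
from scipy.spatial.transform import Rotation as Ro
def snap(n,name=None):
    im=viewer.camera(n)
    if name: cv2.imwrite(f'pics/{name}.png',im[:,:,::-1])
    return im
def ray(n,px,p=None):
    p=p or viewer.camera_params(n); f=240/np.tan(np.radians(p['fovy'])/2)
    R=np.array(p['R']);t=np.array(p['t'])
    d=R.T@np.array([(px[0]-p['cx'])/f,(px[1]-p['cy'])/f,1]); return -R.T@t,d/np.linalg.norm(d)
def atz(n,px,z,p=None):
    o,d=ray(n,px,p); return o+d*(z-o[2])/d[2]
def proj(n,X,p=None):
    p=p or viewer.camera_params(n); f=240/np.tan(np.radians(p['fovy'])/2)
    c=np.array(p['R'])@np.array(X)+np.array(p['t']); return np.array([p['cx']+f*c[0]/c[2],p['cy']+f*c[1]/c[2]])
def tri(rs):
    A=0;b=0
    for o,d in rs:
        P=np.eye(3)-np.outer(d,d);A=A+P;b=b+P@o
    return np.linalg.solve(A,b)
E
python3 - <<'E'
from h import *
np.set_printoptions(precision=4,suppress=True)
print(viewer.camera_params('wrist').keys())
for n in('top','side'):
    snap(n,n+'0')
    p=viewer.camera_params(n); print(n,ray(n,(320,240)),p['fovy'])
Z=dict(cabinet=0,sash_tab=.122,dish=.015,dish_grip=.038,ball_center=.0335,light=0,cutter_0=0,sanding_block=0,test_piece_2=0)
for l,z in Z.items():
    rs=[]
    for n in('top','side'):
        for i,r in enumerate(viewer.pinpoint(n,l)[:2]):
            print(l,n,np.round(r['location'],1),round(r['confidence'],2),atz(n,r['location'],z))
            if i==0: rs.append(ray(n,r['location']))
    if len(rs)==2: print('   tri',tri(rs))
s=arm.sense();print(s['clock'],s['position'],s['orientation'])
E
```

```text
pics
dict_keys(['fovy', 'cx', 'cy', 'R', 't'])
top (array([0.417 , 0.0471, 1.302 ]), array([ 0.0803, -0.0037, -0.9968])) 46.045782469866936
side (array([-0.0072, -0.8136,  0.5342]), array([ 0.4534,  0.7984, -0.3962])) 48.182418974140305
cabinet top [316.7 177. ] 0.64 [0.6695 0.0465 0.    ]
cabinet side [397.6 265.3] 0.89 [0.6773 0.0417 0.    ]
   tri [ 0.6734  0.044  -0.0006]
sash_tab top [309.4 188.7] 0.83 [0.6212 0.0626 0.122 ]
sash_tab side [371.7 212. ] 0.77 [0.6369 0.0877 0.122 ]
   tri [0.6191 0.0625 0.1335]
dish_grip top [306.4 227.7] 0.79 [0.5473 0.0723 0.038 ]
dish_grip side [343.7 262.4] 0.56 [0.5421 0.0546 0.038 ]
dish_grip side [211.8 268.2] 0.41 [0.2961 0.1837 0.038 ]
   tri [0.5502 0.0714 0.0289]
ball_center side [397.6 267.2] 0.31 [ 0.6288 -0.0191  0.0335]
light top [406.4 224.7] 0.83 [ 0.553  -0.1589  0.    ]
light top [311.2 185.1] 0.4 [0.6507 0.0598 0.    ]
light side [407.2 321.4] 0.83 [ 0.5473 -0.1545  0.    ]
   tri [ 0.5499 -0.1567  0.0008]
cutter_0 top [240.1 242.8] 0.58 [0.5197 0.227  0.    ]
cutter_0 top [241.3 229.2] 0.49 [0.5512 0.2238 0.    ]
cutter_0 side [312.7 249.8] 0.74 [0.5594 0.2211 0.    ]
cutter_0 side [296.8 251.9] 0.68 [0.5216 0.2317 0.    ]
   tri [0.5357 0.217  0.0067]
sanding_block top [227.7 326.2] 0.98 [0.3291 0.2577 0.    ]
sanding_block side [212.2 268.7] 0.56 [0.3192 0.2571 0.    ]
   tri [ 0.3247  0.2598 -0.0027]
test_piece_2 top [407.7 155.3] 0.7 [ 0.7161 -0.1675  0.    ]
test_piece_2 side [478.5 300.2] 0.74 [ 0.7136 -0.1693  0.    ]
   tri [ 0.7161 -0.1675 -0.0016]
1.0 [0.1843 0.4916 0.2533] [0.     0.1785 0.9839 0.0001]
```

Run:
```python
import cv2
t=cv2.imread('pics/top0.png')[110:350,200:470]; s=cv2.imread('pics/side0.png')[150:390,190:520]
a=cv2.resize(t,None,fx=1.45,fy=1.45*1,interpolation=2); a=cv2.resize(t,(390,347),interpolation=2); b=cv2.resize(s,(410,298),interpolation=2)
b=cv2.copyMakeBorder(b,0,49,0,0,0); cv2.imwrite('pics/c0.png',cv2.hconcat([a,b]))
```

```text
(no output)
```

View pics/c0.png

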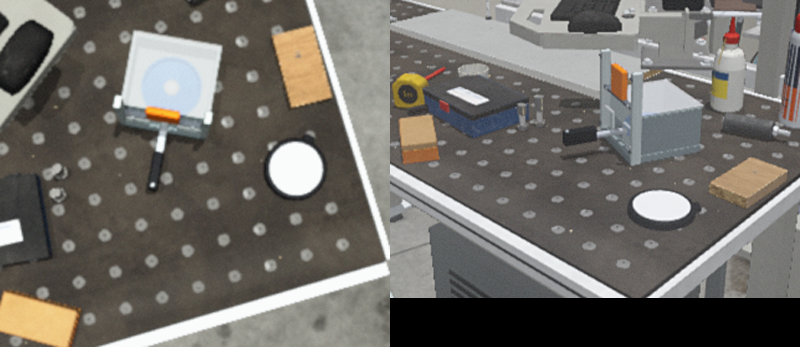

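Run:
```python
from h import *
np.set_printoptions(precision=4,suppress=True)
snap('top')
for l,z in(('sash_tab',.145),('dish_grip',.051),('cabinet',.09),('light',.012),('sash',.09)):
    for r in viewer.regions_of('top',l)[:1]:
        m=r['mask'].astype(np.uint8); c,_=cv2.findContours(m,0,2); c=max(c,key=cv2.contourArea)
        P=np.array([atz('top',q[0],z)[:2] for q in c]).astype(np.float32)
        rc=cv2.minAreaRect(P*1000); print(l,round(r['confidence'],2),m.sum(),rc, P.min(0),P.max(0))
```

```text
sash_tab 0.71 566 ((610.6002807617188, 56.822715759277344), (113.22276306152344, 30.343713760375977), 80.1083755493164) [0.5882 0.0014] [0.6274 0.1127]
dish_grip 0.64 316 ((564.9752807617188, 68.13827514648438), (17.557880401611328, 102.7513656616211), 79.3380355834961) [0.5141 0.0514] [0.6147 0.0846]
cabinet 0.67 4099 ((670.3800048828125, 48.139896392822266), (147.48883056640625, 146.07452392578125), 77.9370346069336) [ 0.5874 -0.0299] [0.7524 0.1287]
light 0.78 1478 ((546.0341186523438, -149.9021759033203), (96.51959991455078, 98.23731231689453), 25.16133689880371) [ 0.498  -0.1976] [ 0.5994 -0.1005]
sash 0.79 526 ((619.3920288085938, 56.64702224731445), (116.48013305664062, 29.48827362060547), 77.9083480834961) [ 0.5963 -0.0008] [0.6374 0.1137]
```

```bash
R="-0.33 -0.155 0 0 0 1.2"; python3 -m crank '-0.04 -0.018 0 0 0 0.12;-0.07 -0.034 0 0 0 0.24;-0.1 -0.05 0 0 0 0.36;-0.135 -0.066 0 0 0 0.48;-0.17 -0.08 0 0 0 0.6;-0.2 -0.1 0 0 0 0.72;-0.235 -0.115 0 0 0 0.84;-0.27 -0.13 0 0 0 0.96;-0.3 -0.145 0 0 0 1.08;-0.33 -0.155 0 0 0 1.2' 1
cat >> h.py <<'E'
def togo(X,az):
    "shift and turn in tool axes to bring TCP to X, tool y azimuth az deg"
    s=arm.sense(); R=Ro.from_quat(np.roll(s['orientation'],-1))
    y=np.array([np.cos(np.radians(az)),np.sin(np.radians(az)),0]); z=np.array([0,0,-1.])
    G=Ro.from_matrix(np.c_[np.cross(y,z),y,z])
    print('togo',np.round(R.inv().apply(np.array(X)-s['position']),4),np.round((R.inv()*G).as_rotvec(),4),'clock',round(s['clock'],2))
E
python3 -c "
from h import *
togo([.612,.057,.25],-11)"
```

```text
clock: 2.13
position: [0.4398, 0.2286, 0.2535]
orientation: [0.0, 0.705, 0.709, 0.0]
contact_force: [0.9, 0.5, 0.4]
gripper_width: 0.0852
grip_force: 0.0
togo [-0.1725  0.1713  0.0035] [0.0002 0.     0.1972] clock 2.13
```

```bash
python3 -m crank '-0.028 0.028 0 0 0 0.03;-0.056 0.056 0 0 0 0.06;-0.084 0.084 0 0 0 0.09;-0.112 0.112 0 0 0 0.12;-0.14 0.14 0 0 0 0.15;-0.16 0.16 0 0 0 0.18;-0.172 0.171 0.003 0 0 0.197;-0.172 0.171 0.003 0 0 0.197;-0.172 0.171 0.003 0 0 0.197;-0.172 0.171 0.003 0 0 0.197'
python3 - <<'E'
from h import *
np.set_printoptions(precision=4,suppress=True)
s=arm.sense();print(s['position'])
p=viewer.camera_params('wrist'); im=snap('wrist','w1'); snap('top','t1');snap('side','s1')
print(ray('wrist',(320,240),p))
for l,z in(('sash_tab',.122),('dish_grip',.038),('dish',.015),('ball_center',.0335),('light',0),('cabinet',0)):
    rs=[]
    for n in('wrist','top','side'):
        for r in viewer.pinpoint(n,l)[:1]:
            print(l,n,np.round(r['location'],1),round(r['confidence'],2),atz(n,r['location'],z,p if n=='wrist' else None)); rs.append(ray(n,r['location'],p if n=='wrist' else None))
    if len(rs)>1: print('   tri',tri(rs))
cv2.imwrite('pics/c1.png',cv2.resize(np.hstack([cv2.imread(f'pics/{n}1.png') for n in 'ws']),(800,300),interpolation=3))
for l,z in(('sash_tab',.145),('dish_grip',.051)):
    for r in viewer.regions_of('wrist',l)[:1]:
        c,_=cv2.findContours(r['mask'].astype(np.uint8),0,2); c=max(c,key=cv2.contourArea)
        P=np.array([atz('wrist',q[0],z,p)[:2] for q in c]).astype(np.float32); print(l,r['confidence'],cv2.minAreaRect(P*1000))
E
```

```text
clock: 2.97
position: [0.6114, 0.0613, 0.2502]
orientation: [-0.0, 0.769, 0.639, -0.0]
contact_force: [-0.4, 1.1, 0.7]
gripper_width: 0.0852
grip_force: 0.0
[0.6114 0.0613 0.2502]
(array([0.6242, 0.1284, 0.371 ]), array([-0.04  , -0.2722, -0.9614]))
sash_tab wrist [327.7 246.6] 0.76 [0.6186 0.0518 0.122 ]
sash_tab top [309.  187.6] 0.49 [0.6236 0.0633 0.122 ]
sash_tab side [371.8 213.8] 0.92 [0.6306 0.0784 0.122 ]
   tri [0.6193 0.0595 0.1323]
dish_grip wrist [252.1 219.1] 0.82 [0.5484 0.0674 0.038 ]
dish_grip top [307.3 228.1] 0.59 [0.5464 0.0703 0.038 ]
dish_grip side [345.8 259.4] 0.85 [0.5539 0.0646 0.038 ]
   tri [0.5496 0.0675 0.0379]
dish top [305.3 225.8] 0.4 [0.5541 0.0752 0.015 ]
dish side [398.1 267.2] 0.47 [0.6532 0.0097 0.015 ]
   tri [0.602  0.0401 0.0138]
light wrist [298.8 386.2] 0.73 [ 0.5477 -0.1614  0.    ]
light top [401.7 226.9] 0.85 [ 0.5481 -0.1478  0.    ]
light side [404.4 319. ] 0.71 [ 0.5482 -0.1451  0.    ]
   tri [ 0.5471 -0.1505  0.006 ]
cabinet wrist [384.5 212.4] 0.62 [0.6835 0.0414 0.    ]
cabinet top [318.8 174.5] 0.71 [0.6753 0.0415 0.    ]
cabinet side [397.1 265.7] 0.61 [0.6751 0.0407 0.    ]
   tri [ 0.6787  0.042  -0.0012]
sash_tab 0.91 ((622.0302124023438, 65.44696807861328), (93.99153900146484, 12.689811706542969), 78.67938995361328)
```

View pics/c1.png

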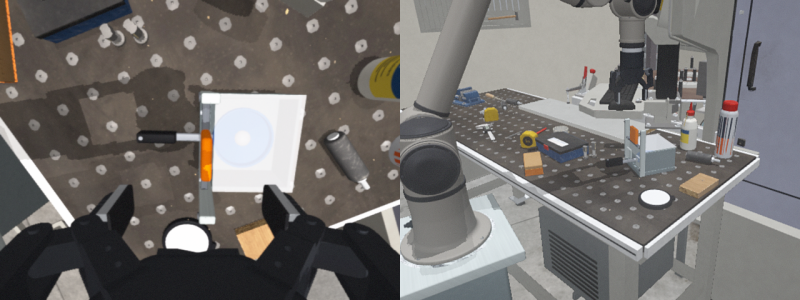

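```bash
python3 -c "
from h import *
togo([.6194,.0533,.125],-11.3)"
```

```text
togo [-0.0059  0.0087  0.1253] [ 0.     -0.0001  0.0122] clock 4.12
```

```bash
python3 -m crank '-0.003 0.004 0.01 0 0 0.012;-0.006 0.009 0.03 0 0 0.012;-0.006 0.009 0.05 0 0 0.012;-0.006 0.009 0.07 0 0 0.012;-0.006 0.009 0.09 0 0 0.012;-0.006 0.009 0.105 0 0 0.012;-0.006 0.009 0.115 0 0 0.012;-0.006 0.009 0.122 0 0 0.012;-0.006 0.009 0.125 0 0 0.012;-0.006 0.009 0.125 0 0 0.012'
python3 -m crank '0 0 0 0 0 0;0 0 0 0 0 0;0 0 0 0 0 0;0 0 0 0 0 0;0 0 0 0 0 0;0 0 0 0 0 0;0 0 0 0 0 0;0 0 0 0 0 0;0 0 0 0 0 0;0 0 0 0 0 0' 0
python3 -c "
from h import *
snap('wrist','w2')
print(arm.sense()['ft_torque'])"
```

```text
clock: 4.95
position: [0.6197, 0.053, 0.1249]
orientation: [-0.0, 0.773, 0.634, -0.0]
contact_force: [0.4, 0.7, 0.5]
gripper_width: 0.0851
grip_force: 0.0
clock: 5.78
position: [0.6192, 0.0533, 0.1253]
orientation: [-0.0, 0.773, 0.634, -0.0]
contact_force: [-5.1, 1.6, 3.0]
gripper_width: 0.0115
grip_force: 59.4
[ 0.06424714  0.57552517 -0.09944517]
```

```bash
python3 -m crank '0 0 -0.004 0 0 0;0 0 -0.012 0 0 0;0 0 -0.021 0 0 0;0 0 -0.03 0 0 0;0 0 -0.039 0 0 0;0 0 -0.048 0 0 0;0 0 -0.057 0 0 0;0 0 -0.065 0 0 0;0 0 -0.071 0 0 0;0 0 -0.073 0 0 0'
python3 -m crank '0 0 -0.0005 0 0 0;0 0 -0.001 0 0 0;0 0 -0.001 0 0 0;0 0 -0.001 0 0 0;0 0 -0.001 0 0 0;0 0 -0.001 0 0 0;0 0 -0.001 0 0 0;0 0 -0.001 0 0 0;0 0 -0.001 0 0 0;0 0 -0.001 0 0 0'
python3 -c "
from h import *
snap('side','s2');a=cv2.imread('pics/s2.png')[150:330,280:520];snap('wrist','w3');b=cv2.imread('pics/w3.png')
cv2.imwrite('pics/c2.png',np.hstack([cv2.resize(a,(400,300)),cv2.resize(b,(400,300))]))"
```

```text
clock: 6.67
position: [0.6189, 0.0532, 0.1919]
orientation: [-0.002, 0.773, 0.634, -0.002]
contact_force: [12.6, 2.0, -55.4]
gripper_width: 0.0116
grip_force: 63.9
clock: 7.5
position: [0.6189, 0.0532, 0.1919]
orientation: [-0.003, 0.773, 0.634, -0.003]
contact_force: [10.4, 1.2, -46.8]
gripper_width: 0.0112
grip_force: 65.0
```

View pics/c2.png

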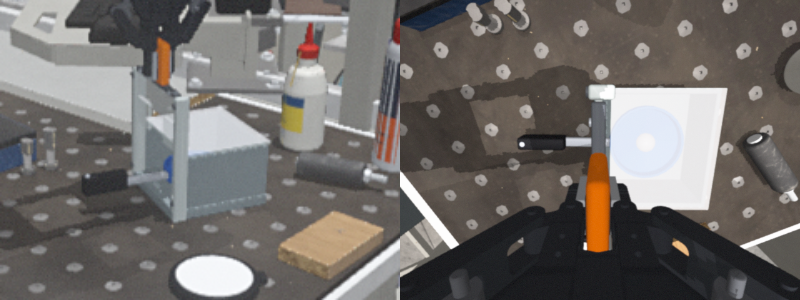

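Run:
```python
from h import *
for n in('s1','s2','side0'):
    im=cv2.imread(f'pics/{n}.png').astype(int); m=(im[...,2]>150)&(im[...,1]<130)&(im[...,1]>60)&(im[...,0]<60); m[:150]=0;m[240:]=0;m[:,:340]=0;m[:,410:]=0
    y,x=np.where(m);print(n,len(y),x.min(),x.max(),y.min(),y.max(),[ (c,y[x==c].min(),y[x==c].max()) for c in range(x.min(),x.max()+1)])
e=np.array([.981,-.195,0]);f=np.array([.195,.981,0])
for h in(0,.06,.066,.075):
  print(h,[np.round(proj('side',.591*e+(.173+s)*f+[0,0,z+h]),1) for s in(-.025,.025) for z in(.091,.145)])
```

```text
s1 242 368 380 202 229 [(368, np.int64(212), np.int64(222)), (369, np.int64(202), np.int64(223)), (370, np.int64(202), np.int64(224)), (371, np.int64(202), np.int64(225)), (372, np.int64(202), np.int64(226)), (373, np.int64(203), np.int64(226)), (374, np.int64(204), np.int64(227)), (375, np.int64(205), np.int64(228)), (376, np.int64(205), np.int64(229)), (377, np.int64(206), np.int64(229)), (378, np.int64(207), np.int64(229)), (379, np.int64(208), np.int64(229)), (380, np.int64(209), np.int64(217))]
s2 158 374 381 173 200 [(374, np.int64(180), np.int64(180)), (375, np.int64(173), np.int64(198)), (376, np.int64(173), np.int64(199)), (377, np.int64(174), np.int64(200)), (378, np.int64(175), np.int64(200)), (379, np.int64(175), np.int64(200)), (380, np.int64(176), np.int64(199)), (381, np.int64(177), np.int64(180))]
side0 110 368 380 202 229 [(368, np.int64(212), np.int64(213)), (369, np.int64(202), np.int64(203)), (370, np.int64(203), np.int64(204)), (371, np.int64(204), np.int64(205)), (372, np.int64(205), np.int64(206)), (373, np.int64(206), np.int64(206)), (374, np.int64(206), np.int64(207)), (375, np.int64(207), np.int64(228)), (376, np.int64(208), np.int64(229)), (377, np.int64(209), np.int64(229)), (378, np.int64(209), np.int64(229)), (379, np.int64(209), np.int64(229)), (380, np.int64(209), np.int64(217))]
0 [array([376.4, 236.4]), array([376.8, 212.3]), array([366.9, 228.1]), array([367.1, 204.8])]
0.06 [array([376.9, 209.6]), array([377.3, 184.5]), array([367.1, 202.2]), array([367.3, 177.9])]
0.066 [array([376.9, 206.8]), array([377.3, 181.6]), array([367.1, 199.5]), array([367.4, 175.1])]
0.075 [array([377. , 202.7]), array([377.4, 177.3]), array([367.2, 195.5]), array([367.4, 171. ])]
```

```bash
python3 -m crank '0 0 0.002 0 0 0;0 0 0.004 0 0 0;0 0 0.006 0 0 0;0 0 0.007 0 0 0;0 0 0.007 0 0 0;0 0 0.007 0 0 0;0 0 0.007 0 0 0;0 0 0.007 0 0 0;0 0 0.007 0 0 0;0 0 0.007 0 0 0'
python3 -m crank '0 0 0 0 0 0;0 0 0 0 0 0;0 0 0 0 0 0;0 0 -0.005 0 0 0;0 0 -0.02 0 0 0;0 0 -0.04 0 0 0;0 0 -0.06 0 0 0;0 0 -0.075 0 0 0;0 0 -0.08 0 0 0;0 0 -0.08 0 0 0' 1
python3 -m crank '0 -0.01 0 0 0 0;0 -0.03 0 0 0 -0.05;0 -0.05 0 0 0 -0.17;0 -0.065 0 0 0 -0.29;0 -0.072 0 0 0 -0.41;0 -0.072 0 0 0 -0.53;0 -0.072 0 0 0 -0.65;0 -0.072 0 0 0 -0.77;0 -0.072 0 0 0 -0.89;0 -0.072 0 0 0 -1'
python3 -c "
from h import *
togo([.5495,.0675,.16],78.7)"
```

```text
clock: 8.43
position: [0.6191, 0.0532, 0.1917]
orientation: [-0.001, 0.773, 0.634, -0.001]
contact_force: [-2.6, 3.3, -24.0]
gripper_width: 0.0108
grip_force: 68.5
clock: 9.27
position: [0.6207, 0.0529, 0.2754]
orientation: [0.002, 0.773, 0.634, 0.002]
contact_force: [-0.0, 0.9, 0.0]
gripper_width: 0.0855
grip_force: 0.0
clock: 10.1
position: [0.5488, 0.0671, 0.2716]
orientation: [-0.0, 0.372, 0.928, -0.0]
contact_force: [-0.1, 0.1, 0.4]
gripper_width: 0.0858
grip_force: 0.0
togo [-0.0003  0.0008  0.1116] [-4.000e-04 -7.000e-04 -5.646e-01] clock 10.1
```

```bash
python3 -m crank '0 0 0.01 0 0 -0.11;0 0 0.025 0 0 -0.22;0 0 0.04 0 0 -0.33;0 0 0.055 0 0 -0.44;0 0 0.07 0 0 -0.53;0 0 0.085 0 0 -0.565;0 0 0.095 0 0 -0.565;0 0 0.102 0 0 -0.565;0 0 0.102 0 0 -0.565;0 0 0.102 0 0 -0.565'
python3 - <<'E'
from h import *
np.set_printoptions(precision=4,suppress=True)
p=viewer.camera_params('wrist'); im=snap('wrist','w4'); snap('top','t4');snap('side','s4')
print(ray('wrist',(320,240),p))
P=lambda n:p if n=='wrist' else None
for l,z in(('sash_tab',.197),('dish_grip',.038),('dish',.015),('ball_center',.0335)):
    rs=[]
    for n in('wrist','top','side'):
        for r in viewer.pinpoint(n,l)[:1]:
            print(l,n,np.round(r['location'],1),round(r['confidence'],2),atz(n,r['location'],z,P(n))); rs.append(ray(n,r['location'],P(n)))
    if len(rs)>1: print('   tri',tri(rs))
for n in('wrist','side'):
  for r in viewer.regions_of(n,'dish_grip')[:1]:
    print(n,r['bbox'])
im=im.copy(); im2=im.max(2); 
e=np.array([.981,-.195,0]);f=np.array([.195,.981,0])
for de in(-.03,.03):
  for df in(-.008,.008):
    q=proj('wrist',(.526+de)*e+(.1734+df)*f+[0,0,.051],p); cv2.circle(im,tuple(np.int32(np.round(q))),2,(255,0,0),-1)
cv2.imwrite('pics/c3.png',np.hstack([cv2.resize(im[:,:,::-1],(400,300),interpolation=3),cv2.resize(cv2.imread('pics/s4.png')[150:330,280:520],(400,300))]))
E
```

```text
clock: 10.93
position: [0.5492, 0.0672, 0.1703]
orientation: [-0.0, 0.102, 0.995, 0.0]
contact_force: [0.0, 0.8, -0.0]
gripper_width: 0.0852
grip_force: 0.0
(array([0.4811, 0.0801, 0.2911]), array([ 0.2723, -0.0451, -0.9612]))
sash_tab side [372.9 183.8] 0.74 [0.6188 0.0593 0.197 ]
dish_grip wrist [317.5 233.1] 0.71 [0.5471 0.0675 0.038 ]
dish_grip top [306.3 226.8] 0.54 [0.5494 0.0725 0.038 ]
dish_grip side [344.6 257.3] 0.92 [0.5574 0.0749 0.038 ]
   tri [0.5493 0.0692 0.0415]
dish wrist [319.3 367.3] 0.64 [0.6796 0.0422 0.015 ]
ball_center wrist [317.6 378.5] 0.47 [0.6772 0.041  0.0335]
side [357.0, 255.6, 55.0, 23.5]
```

View pics/c3.png

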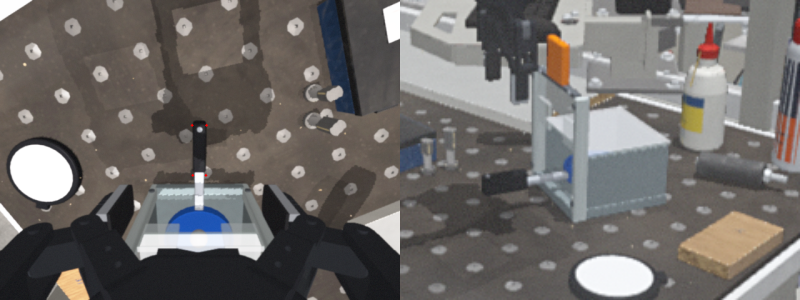

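```bash
python3 -m crank '0 0 0.008 0 0 0;0 0 0.025 0 0 0;0 0 0.045 0 0 0;0 0 0.065 0 0 0;0 0 0.085 0 0 0;0 0 0.102 0 0 0;0 0 0.115 0 0 0;0 0 0.124 0 0 0;0 0 0.129 0 0 0;0 0 0.129 0 0 0'
python3 -m crank '0 0 0 0 0 0;0 0 0 0 0 0;0 0 0 0 0 0;0 0 0 0 0 0;0 0 0 0 0 0;0 0 0 0 0 0;0 0 0 0 0 0;0 0 0 0 0 0;0 0 0 0 0 0;0 0 0 0 0 0' 0.45
python3 - <<'E'
from h import *
p=viewer.camera_params('wrist'); im=snap('wrist','w5')
a=im[200:480,200:440].copy()
cv2.imwrite('pics/c4.png',cv2.resize(a[:,:,::-1],(600,700*600//700),interpolation=3)[:600])
g=im[60:260].astype(int); 
for r in viewer.regions_of('wrist','dish_grip')[:1]:
    m=r['mask']; print(r['bbox'])
    for row in range(0,480,15):
        x=np.where(m[row])[0]
        if len(x): print(row,x.min(),x.max(),end=' | ')
for l in('ball_center','dish','dish_grip'):
    for r in viewer.pinpoint('wrist',l)[:1]: print(l,r, atz('wrist',r['location'],{'ball_center':.0335,'dish':.015,'dish_grip':.038}[l],p))
E
```

```text
clock: 12.62
position: [0.5485, 0.0672, 0.0402]
orientation: [-0.001, 0.101, 0.995, -0.0]
contact_force: [0.1, 0.6, 0.2]
gripper_width: 0.0857
grip_force: 0.0
clock: 13.45
position: [0.5491, 0.0672, 0.0413]
orientation: [0.0, 0.101, 0.995, 0.0]
contact_force: [0.2, -0.5, -0.3]
gripper_width: 0.0384
grip_force: 0.0
[323.8, 321.6, 48.6, 161.8]
240 305 337 | 255 300 342 | 270 299 344 | 285 299 344 | 300 300 343 | 315 300 343 | 330 300 343 | 345 300 343 | 360 300 341 | 375 300 341 | 390 301 340 | dish_grip {'location': [319.0, 316.7], 'confidence': 0.61} [0.54726952 0.06764369 0.038     ]
```

View pics/c4.png

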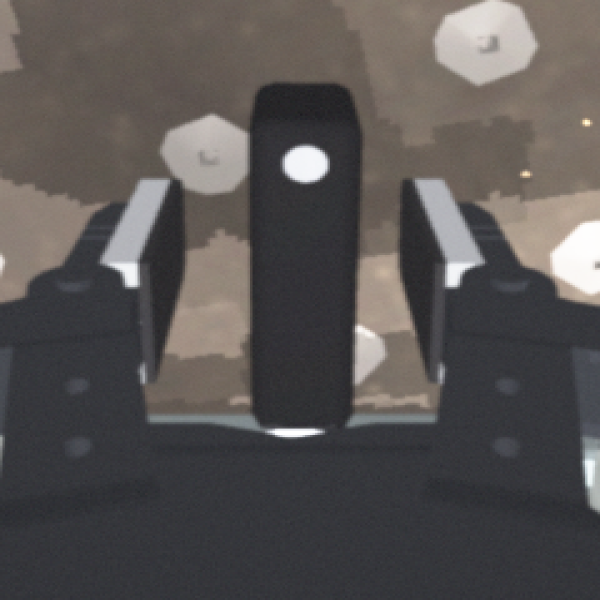

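```bash
python3 -m crank '0 0.001 0 0 0 0;0 0.0015 0 0 0 0;0 0.0015 0 0 0 0;0 0.0015 0 0 0 0;0 0.0015 0 0 0 0;0 0.0015 0 0 0 0;0 0.0015 0 0 0 0;0 0.0015 0 0 0 0;0 0.0015 0 0 0 0;0 0.0015 0 0 0 0' 0.28
python3 -m crank '0 0 0 0 0 0;0 0 0 0 0 0;0 0 0 0 0 0;0 0 0 0 0 0;0 0 0 0 0 0;0 0 0 0 0 0;0 0 0 0 0 0;0 0 0 0 0 0;0 0 0 0 0 0;0 0 0 0 0 0' 0
python3 -c "
from h import *
s=arm.sense();print(s['position'],s['contact_force'],s['ft_torque'])"
```

```text
clock: 14.53
position: [0.5494, 0.0687, 0.0413]
orientation: [-0.0, 0.101, 0.995, 0.0]
contact_force: [-0.0, -0.0, 0.5]
gripper_width: 0.0241
grip_force: 0.0
clock: 15.37
position: [0.5494, 0.0686, 0.0413]
orientation: [-0.0, 0.101, 0.995, 0.0]
contact_force: [-1.7, -0.9, 1.1]
gripper_width: 0.0155
grip_force: 60.4
[0.54936154 0.06864306 0.04129227] [-1.72869216 -0.92266915  1.12228608] [-0.14602368  0.10112982 -0.16938624]
```

```bash
python3 -m crank '0 0 -0.0003 0 0 0;0 0 -0.001 0 0 0;0 0 -0.002 0 0 0;0 0 -0.0033 0 0 0;0 0 -0.0046 0 0 0;0 0 -0.006 0 0 0;0 0 -0.0072 0 0 0;0 0 -0.0082 0 0 0;0 0 -0.0088 0 0 0;0 0 -0.009 0 0 0'
python3 - <<'E'
from h import *
s=arm.sense();print(s['position'],s['orientation'],s['contact_force'],s['ft_torque'])
snap('side','s6');snap('wrist','w6')
cv2.imwrite('pics/c5.png',np.hstack([cv2.resize(cv2.imread('pics/s6.png')[180:300,320:480],(800,600),interpolation=2)]))
E
```

```text
clock: 16.2
position: [0.5494, 0.0687, 0.0505]
orientation: [0.0, 0.101, 0.995, 0.0]
contact_force: [0.5, 0.2, -2.2]
gripper_width: 0.0152
grip_force: 59.9
[0.54944686 0.06868111 0.05045327] [1.22479377e-04 1.01210195e-01 9.94865055e-01 6.04975532e-05] [ 0.5499197   0.16322378 -2.22487396] [0.03440836 0.27142895 0.00822135]
```

View pics/c5.png

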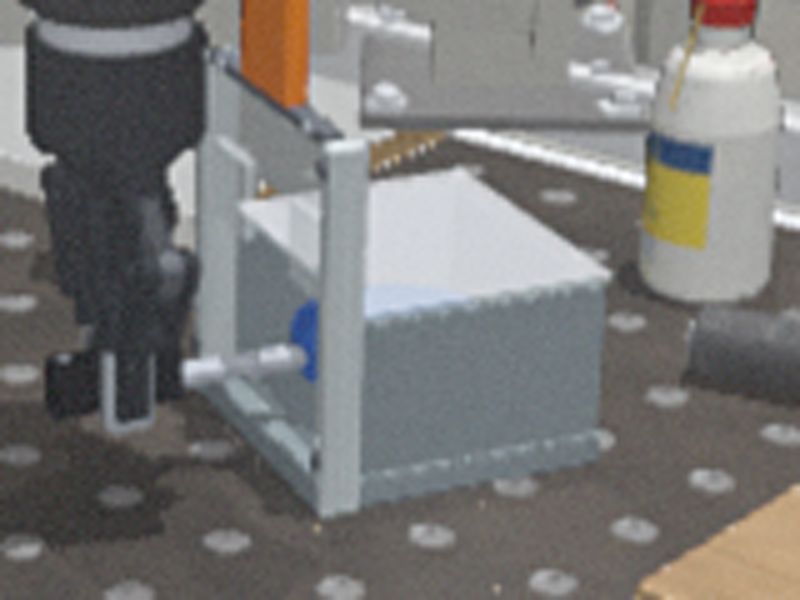

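```bash
python3 -m crank '0.0001 0 0 0 0 0;0.0004 0 0 0 0 0;0.0012 0 0 0 0 0;0.0027 0 0 0 0 0;0.005 0 0 0 0 0;0.0081 0 0 0 0 0;0.0122 0 0 0 0 0;0.0171 0 0 0 0 0;0.0228 0 0 0 0 0;0.0294 0 0 0 0 0'
python3 -m crank '0.0072 0 0 0 0 0;0.0151 0 0 0 0 0;0.0234 0 0 0 0 0;0.0319 0 0 0 0 0;0.0406 0 0 0 0 0;0.0493 0 0 0 0 0;0.0579 0 0 0 0 0;0.0661 0 0 0 0 0;0.074 0 0 0 0 0;0.0812 0 0 0 0 0'
python3 -m crank '0.0066 0 0 0 0 0;0.0123 0 0 0 0 0;0.0172 0 0 0 0 0;0.0213 0 0 0 0 0;0.0244 0 0 0 0 0;0.0267 0 0 0 0 0;0.0282 0 0 0 0 0;0.029 0 0 0 0 0;0.0293 0 0 0 0 0;0.0294 0 0 0 0 0'
python3 - <<'E'
from h import *
np.set_printoptions(precision=4,suppress=True)
p=viewer.camera_params('wrist'); im=snap('wrist','w7'); snap('top','t7');snap('side','s7')
P=lambda n:p if n=='wrist' else None
s=arm.sense();print(s['position'],s['contact_force'],s['ft_torque'])
for l,z in(('dish',.024),('ball_center',.0425),('light',0)):
    rs=[]
    for n in('wrist','top','side'):
        for r in viewer.pinpoint(n,l)[:1]:
            print(l,n,np.round(r['location'],1),round(r['confidence'],2),atz(n,r['location'],z,P(n))); rs.append(ray(n,r['location'],P(n)))
    if len(rs)>1: print('   tri',tri(rs))
cv2.imwrite('pics/c6.png',np.vstack([np.hstack([cv2.resize(cv2.imread('pics/w7.png'),(400,300)),cv2.resize(cv2.imread('pics/t7.png')[120:300,220:460],(400,300))]),np.hstack([cv2.resize(cv2.imread('pics/s7.png')[170:320,280:480],(400,300)),np.zeros((300,400,3),np.uint8)])]))
E
```

```text
clock: 17.13
position: [0.52, 0.0747, 0.0503]
orientation: [0.0, 0.101, 0.995, 0.0]
contact_force: [-0.2, 0.3, -1.6]
gripper_width: 0.0151
grip_force: 59.9
clock: 17.97
position: [0.4402, 0.0911, 0.0503]
orientation: [-0.0, 0.101, 0.995, 0.0]
contact_force: [0.1, -0.3, -2.5]
gripper_width: 0.0154
grip_force: 59.9
clock: 18.8
position: [0.4124, 0.0969, 0.0503]
orientation: [0.0, 0.101, 0.995, 0.0]
contact_force: [-0.2, -0.5, -2.1]
gripper_width: 0.0152
grip_force: 59.9
[0.4124 0.0968 0.0503] [ 0.1285  0.0706 -2.4594] [ 0.0584  0.3438 -0.0107]
dish top [308.8 233.4] 0.58 [0.5356 0.0674 0.024 ]
dish side [339.2 267.8] 0.74 [0.5353 0.0621 0.024 ]
   tri [0.5369 0.0669 0.0215]
ball_center top [307.  230.9] 0.48 [0.5396 0.071  0.0425]
ball_center side [338.2 258.1] 0.66 [0.5387 0.0711 0.0425]
   tri [0.5393 0.0712 0.0423]
light top [402.4 225.7] 0.58 [ 0.5509 -0.1495  0.    ]
light side [405.3 319. ] 0.8 [ 0.5496 -0.146   0.    ]
   tri [ 0.5495 -0.1484  0.0015]
```

View pics/c6.png

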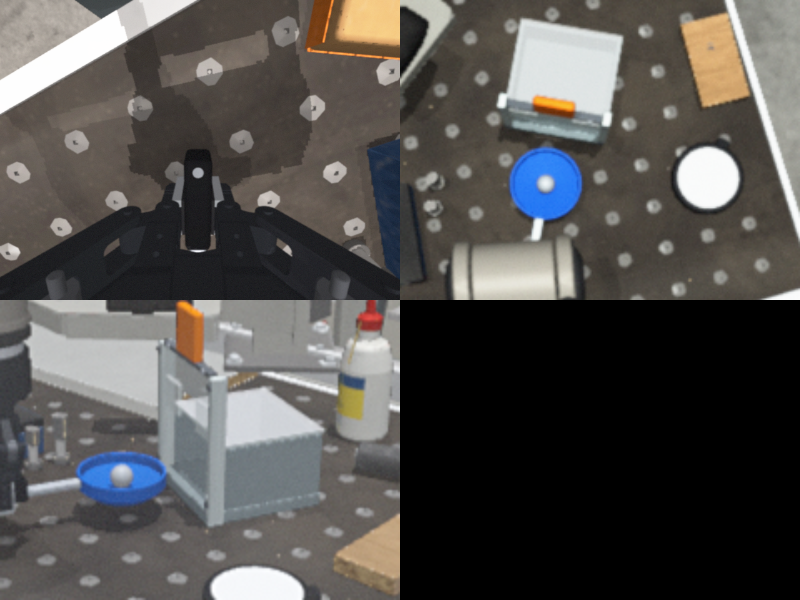

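```bash
python3 -m crank '0 0 -0.0001 0 0 0;0 0 -0.0005 0 0 0;0 0 -0.0016 0 0 0;0 0 -0.0037 0 0 0;0 0 -0.0067 0 0 0;0 0 -0.011 0 0 0;0 0 -0.0165 0 0 0;0 0 -0.0233 0 0 0;0 0 -0.031 0 0 0;0 0 -0.0399 0 0 0'
python3 -m crank '0 0 -0.0098 0 0 0;0 0 -0.0204 0 0 0;0 0 -0.0317 0 0 0;0 0 -0.0433 0 0 0;0 0 -0.0551 0 0 0;0 0 -0.067 0 0 0;0 0 -0.0786 0 0 0;0 0 -0.0898 0 0 0;0 0 -0.1004 0 0 0;0 0 -0.1102 0 0 0'
python3 -m crank '0 0 -0.0089 0 0 0;0 0 -0.0166 0 0 0;0 0 -0.0234 0 0 0;0 0 -0.0289 0 0 0;0 0 -0.0332 0 0 0;0 0 -0.0362 0 0 0;0 0 -0.0383 0 0 0;0 0 -0.0394 0 0 0;0 0 -0.0398 0 0 0;0 0 -0.0399 0 0 0' | head -3
python3 -m crank '0 -0.0001 0 0 0 0;-0.0001 -0.0006 0 0 0 0;-0.0004 -0.0019 0 0 0 0;-0.001 -0.0042 0 0 0 0;-0.0018 -0.0077 0 0 0 0;-0.003 -0.0125 0 0 0 0;-0.0045 -0.0188 0 0 0 0;-0.0064 -0.0265 0 0 0 0;-0.0085 -0.0352 0 0 0 0;-0.0109 -0.0453 0 0 0 0' | head -3
python3 -m crank '-0.0027 -0.0112 0 0 0 0;-0.0056 -0.0232 0 0 0 0;-0.0087 -0.036 0 0 0 0;-0.0118 -0.0492 0 0 0 0;-0.0151 -0.0627 0 0 0 0;-0.0183 -0.0761 0 0 0 0;-0.0215 -0.0893 0 0 0 0;-0.0246 -0.1021 0 0 0 0;-0.0275 -0.1142 0 0 0 0;-0.0302 -0.1253 0 0 0 0' | head -3
python3 -m crank '-0.0024 -0.0101 0 0 0 0;-0.0045 -0.0188 0 0 0 0;-0.0064 -0.0265 0 0 0 0;-0.0079 -0.0328 0 0 0 0;-0.0091 -0.0376 0 0 0 0;-0.0099 -0.0411 0 0 0 0;-0.0104 -0.0434 0 0 0 0;-0.0108 -0.0447 0 0 0 0;-0.0109 -0.0452 0 0 0 0;-0.0109 -0.0453 0 0 0 0' 
python3 -m crank '0 0 0 0 0 0;0 0 0 0 0 0;0 0 0 0 0 0;0 0 0 0 0 0;0 0 0 0 0 0;0 0 0 0 0 0;0 0 0 0 0 0;0 0 0 0 0 0;0 0 0 0 0 0;0 0 0 0 0 0'
python3 - <<'E'
from h import *
np.set_printoptions(precision=4,suppress=True)
im=snap('top','t8');snap('side','s8')
s=arm.sense();print(s['position'],s['contact_force'],s['ft_torque'],s['joints'],s['clock'])
for l,z in(('dish',.214),('ball_center',.2325),('light',0)):
    rs=[]
    for n in('top','side'):
        for r in viewer.pinpoint(n,l)[:1]:
            print(l,n,np.round(r['location'],1),round(r['confidence'],2),atz(n,r['location'],z)); rs.append(ray(n,r['location']))
    if len(rs)>1: print('   tri',tri(rs))
hsv=cv2.cvtColor(im,cv2.COLOR_RGB2HSV); m=((hsv[...,0]>100)&(hsv[...,0]<125)&(hsv[...,1]>150)&(hsv[...,2]>90)).astype(np.uint8)
c,_=cv2.findContours(m,0,2);c=max(c,key=cv2.contourArea);el=cv2.fitEllipse(cv2.convexHull(c));print('blue',el,atz('top',el[0],.24))
cv2.imwrite('pics/c7.png',np.hstack([cv2.resize(cv2.imread('pics/t8.png')[120:300,260:500],(400,300)),cv2.resize(cv2.imread('pics/s8.png')[170:380,300:580],(400,300))]))
E
```

```text
clock: 20.23
position: [0.4122, 0.0969, 0.091]
orientation: [0.0, 0.101, 0.995, 0.0]
contact_force: [-0.4, -0.1, -2.4]
gripper_width: 0.015
grip_force: 59.9
clock: 21.07
position: [0.4121, 0.0969, 0.2018]
orientation: [0.0, 0.101, 0.995, 0.0]
contact_force: [0.7, -0.2, -2.3]
gripper_width: 0.0155
grip_force: 59.9
clock: 21.9
position: [0.4122, 0.0968, 0.2401]
orientation: [-0.0, 0.101, 0.995, -0.0]
clock: 22.73
position: [0.4138, 0.0494, 0.2403]
orientation: [0.0, 0.101, 0.995, 0.0]
clock: 23.57
position: [0.4179, -0.0801, 0.2403]
orientation: [-0.0, 0.102, 0.995, -0.0]
clock: 24.4
position: [0.4197, -0.1249, 0.2403]
orientation: [0.0, 0.101, 0.995, 0.0]
contact_force: [0.2, 0.1, -2.2]
gripper_width: 0.0151
grip_force: 59.9
clock: 25.23
position: [0.4197, -0.1251, 0.2403]
orientation: [0.0, 0.101, 0.995, 0.0]
contact_force: [-0.2, 0.3, -2.6]
gripper_width: 0.015
grip_force: 59.9
[ 0.4197 -0.1251  0.2403] [ 0.0423 -0.2575 -2.9811] [0.0647 0.3672 0.0319] [-0.4651  0.1949  1.7671  0.0001  1.1796 -1.8331] 25.3333
dish top [420.4 216.2] 0.68 [ 0.5466 -0.1527  0.214 ]
dish side [413.2 212.9] 0.7 [ 0.5484 -0.1562  0.214 ]
   tri [ 0.5481 -0.154   0.213 ]
ball_center top [422.1 213.1] 0.66 [ 0.5503 -0.1528  0.2325]
ball_center side [412.7 200.5] 0.64 [ 0.5536 -0.1473  0.2325]
   tri [ 0.5498 -0.1522  0.2347]
light top [404.2 225.5] 0.89 [ 0.5512 -0.1537  0.    ]
light side [406.1 320. ] 0.72 [ 0.5486 -0.1496  0.    ]
   tri [ 0.5492 -0.1522  0.0015]
blue ((421.29583740234375, 213.46206665039062), (49.5805778503418, 51.36871337890625), 148.89454650878906) [ 0.5487 -0.1499  0.24  ]
```

View pics/c7.png

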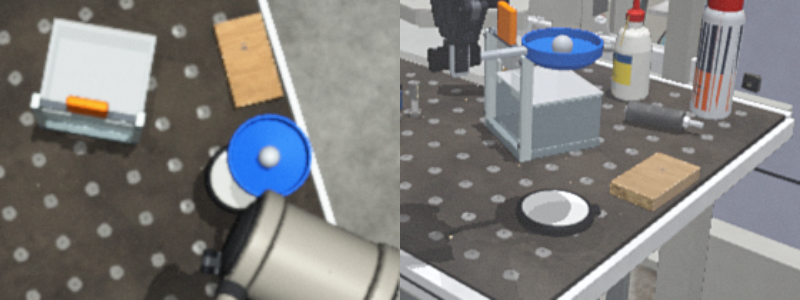

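```bash
python3 -c "
import numpy as np
t=np.arange(41)/40;a=np.pi/2*(10*t**3-15*t**4+6*t**5)
for c in range(4):
  print(*[f'{-.131*(1-np.cos(p)):.4f} {.131*np.sin(p):.4f} 0 0 0 {p:.4f}' for p in a[10*c+1:10*c+11]-a[10*c]],sep=' ; ')"
```

```text
-0.0000 0.0000 0 0 0 0.0002 ; -0.0000 0.0002 0 0 0 0.0018 ; -0.0000 0.0008 0 0 0 0.0059 ; -0.0000 0.0018 0 0 0 0.0134 ; -0.0000 0.0033 0 0 0 0.0252 ; -0.0001 0.0055 0 0 0 0.0418 ; -0.0003 0.0083 0 0 0 0.0636 ; -0.0005 0.0119 0 0 0 0.0910 ; -0.0010 0.0162 0 0 0 0.1240 ; -0.0017 0.0212 0 0 0 0.1626
-0.0001 0.0058 0 0 0 0.0441 ; -0.0006 0.0122 0 0 0 0.0936 ; -0.0014 0.0193 0 0 0 0.1479 ; -0.0028 0.0269 0 0 0 0.2068 ; -0.0047 0.0349 0 0 0 0.2697 ; -0.0073 0.0432 0 0 0 0.3360 ; -0.0106 0.0516 0 0 0 0.4052 ; -0.0146 0.0601 0 0 0 0.4765 ; -0.0193 0.0684 0 0 0 0.5493 ; -0.0246 0.0764 0 0 0 0.6228
-0.0004 0.0096 0 0 0 0.0735 ; -0.0014 0.0191 0 0 0 0.1463 ; -0.0031 0.0283 0 0 0 0.2176 ; -0.0053 0.0371 0 0 0 0.2868 ; -0.0081 0.0453 0 0 0 0.3531 ; -0.0112 0.0529 0 0 0 0.4160 ; -0.0145 0.0599 0 0 0 0.4749 ; -0.0179 0.0661 0 0 0 0.5292 ; -0.0213 0.0716 0 0 0 0.5787 ; -0.0246 0.0764 0 0 0 0.6228
-0.0001 0.0051 0 0 0 0.0386 ; -0.0003 0.0094 0 0 0 0.0716 ; -0.0006 0.0129 0 0 0 0.0990 ; -0.0010 0.0158 0 0 0 0.1208 ; -0.0012 0.0179 0 0 0 0.1374 ; -0.0015 0.0195 0 0 0 0.1492 ; -0.0016 0.0204 0 0 0 0.1567 ; -0.0017 0.0210 0 0 0 0.1608 ; -0.0017 0.0212 0 0 0 0.1624 ; -0.0017 0.0212 0 0 0 0.1626
```

```bash
python3 -m crank '0 0 0 0 0 0.0002;0 0.0002 0 0 0 0.0018;0 0.0008 0 0 0 0.006;0 0.0018 0 0 0 0.0134;0 0.0033 0 0 0 0.025;-0.0001 0.0055 0 0 0 0.042;-0.0003 0.0083 0 0 0 0.0636;-0.0005 0.0119 0 0 0 0.091;-0.001 0.0162 0 0 0 0.124;-0.0017 0.0212 0 0 0 0.1626' | head -4
python3 -m crank '-0.0001 0.0058 0 0 0 0.044;-0.0006 0.0122 0 0 0 0.0936;-0.0014 0.0193 0 0 0 0.148;-0.0028 0.0269 0 0 0 0.2068;-0.0047 0.0349 0 0 0 0.27;-0.0073 0.0432 0 0 0 0.336;-0.0106 0.0516 0 0 0 0.405;-0.0146 0.0601 0 0 0 0.4765;-0.0193 0.0684 0 0 0 0.5493;-0.0246 0.0764 0 0 0 0.6228' | head -4
python3 -m crank '-0.0004 0.0096 0 0 0 0.0735;-0.0014 0.0191 0 0 0 0.1463;-0.0031 0.0283 0 0 0 0.2176;-0.0053 0.0371 0 0 0 0.2868;-0.0081 0.0453 0 0 0 0.353;-0.0112 0.0529 0 0 0 0.416;-0.0145 0.0599 0 0 0 0.475;-0.0179 0.0661 0 0 0 0.529;-0.0213 0.0716 0 0 0 0.5787;-0.0246 0.0764 0 0 0 0.6228' | head -4
python3 -m crank '-0.0001 0.0051 0 0 0 0.0386;-0.0003 0.0094 0 0 0 0.0716;-0.0006 0.0129 0 0 0 0.099;-0.001 0.0158 0 0 0 0.1208;-0.0012 0.0179 0 0 0 0.1374;-0.0015 0.0195 0 0 0 0.1492;-0.0016 0.0204 0 0 0 0.1567;-0.0017 0.021 0 0 0 0.1608;-0.0017 0.0212 0 0 0 0.1624;-0.0017 0.0212 0 0 0 0.1626' | head -4
python3 -m crank '0 0 0 0 0 0;0 0 0 0 0 0;0 0 0 0 0 0;0 0 0 0 0 0;0 0 0 0 0 0;0 0 0 0 0 0;0 0 0 0 0 0;0 0 0 0 0 0;0 0 0 0 0 0;0 0 0 0 0 0'
python3 - <<'E'
from h import *
np.set_printoptions(precision=4,suppress=True)
im=snap('top','t9');snap('side','s9')
s=arm.sense();print(s['position'],s['contact_force'],s['ft_torque'],s['clock'])
for l,z in(('dish',.214),('ball_center',.2325),('light',0)):
    rs=[]
    for n in('top','side'):
        for r in viewer.pinpoint(n,l)[:1]:
            print(l,n,np.round(r['location'],1),round(r['confidence'],2),atz(n,r['location'],z)); rs.append(ray(n,r['location']))
    if len(rs)>1: print('   tri',tri(rs))
cv2.imwrite('pics/c8.png',np.hstack([cv2.resize(cv2.imread('pics/t9.png')[120:300,260:500],(400,300)),cv2.resize(cv2.imread('pics/s9.png')[170:380,300:580],(400,300))]))
E
```

```text
clock: 26.47
position: [0.4257, -0.1044, 0.2403]
orientation: [-0.0, 0.183, 0.983, 0.0]
contact_force: [-0.2, -0.6, -2.8]
clock: 27.3
position: [0.4763, -0.0414, 0.2403]
orientation: [-0.0, 0.476, 0.879, 0.0]
contact_force: [0.1, -0.1, -2.8]
clock: 28.13
position: [0.5539, -0.0201, 0.2402]
orientation: [-0.0, 0.722, 0.692, 0.0]
contact_force: [-0.3, 0.3, -3.0]
clock: 28.97
position: [0.5743, -0.0232, 0.2403]
orientation: [-0.0, 0.775, 0.632, 0.0]
contact_force: [-0.3, -0.4, -2.4]
clock: 29.8
position: [0.5743, -0.0231, 0.2403]
orientation: [-0.0, 0.775, 0.632, 0.0]
contact_force: [-0.2, 0.6, -2.5]
gripper_width: 0.0149
grip_force: 59.9
[ 0.5744 -0.0232  0.2403] [-0.5685  1.3626 -2.4915] [ 0.262  -0.0804  0.0355] 29.9
dish top [422.9 218.8] 0.7 [ 0.5414 -0.1574  0.214 ]
dish side [411.5 211.7] 0.63 [ 0.5497 -0.1501  0.214 ]
   tri [ 0.542  -0.1575  0.2176]
ball_center top [421.5 213.2] 0.63 [ 0.5501 -0.1517  0.2325]
ball_center side [413.  200.9] 0.72 [ 0.5527 -0.1492  0.2325]
   tri [ 0.5502 -0.1517  0.2336]
light top [401.4 225. ] 0.63 [ 0.5525 -0.1472  0.    ]
light side [405.4 319.3] 0.84 [ 0.5491 -0.147   0.    ]
   tri [ 0.5514 -0.1465 -0.0008]
```

View pics/c8.png

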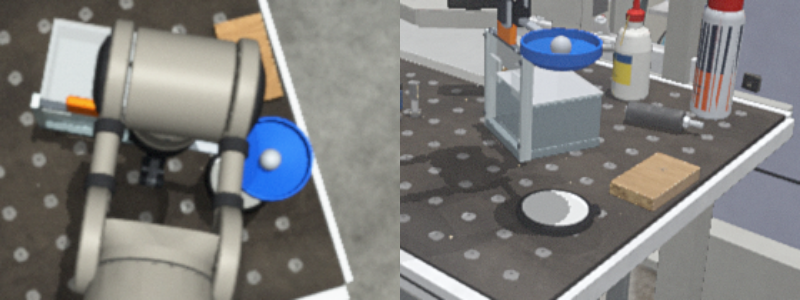

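The final view shows the dish turned, level and over the light. The ball is centred at about (423, 213) in the top picture, and the orange tab is still up.

```bash
python3 -c "
from station import arm
print(arm.job_done())"
```

```text
the job is handed in; nothing more can be done
None
```

I handed the job in at about 30 s, but the hand-in gave no verdict: the sash is up, and the dish is held level and still about 0.21 m above the light after its quarter turn, with the ball in the middle.

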